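The soap bar that fits

TASK

One of the four pink bars of soap, 78 mm long and 40 mm wide, is the size for the sloping cradle of the soap holder. Draw the holder's metal slide fully open, lay that bar flat in the cradle (laid, not dropped) and let go of it, then push the slide fully home so that the bar is locked in. Leave the other bars and everything else on the counter where they are.

Things in the scene. Friction and masses are not known exactly. Their poses are not given: they have to be found in the camera images.
- bar_fit: a bar of pink soap, 78 mm long (its x axis) x 40 mm wide (its y axis) x 28 mm thick (z), edges rounded 5 mm, lying flat on the counter at any yaw. Origin: centre of its underside. This is the one that fits the cradle.
- bar_short: a bar of pink soap, 66 mm long (its x axis) x 40 mm wide (its y axis) x 28 mm thick (z), edges rounded 5 mm, lying flat on the counter at any yaw. Origin: centre of its underside. Too short: leave it.
- bar_long: a bar of pink soap, 90 mm long (its x axis) x 40 mm wide (its y axis) x 28 mm thick (z), edges rounded 5 mm, lying flat on the counter at any yaw. Origin: centre of its underside. Too long: leave it.
- bar_wide: a bar of pink soap, 78 mm long (its x axis) x 54 mm wide (its y axis) x 28 mm thick (z), edges rounded 5 mm, lying flat on the counter at any yaw. Origin: centre of its underside. Too wide: leave it.
- cradle: White sloping cradle, fixed. Its floor leans 28 degrees: normal z up and back to the robot, x up the slope, y level, lengthwise. Origin: middle of the pocket's floor, 95 mm above the counter. Pocket: 46 mm wide along x (lower lip 8 mm high, upper ledge 7 mm, each 5 mm thick); ends at y = +40.5 mm at a fixed cheek, at y = -40.5 mm - slide at the slide's cheek, both 16 mm high.
- slide (a joint): opening of the metal locking slide in m: 0 = home (end stop, bar locked in), 0.040 = fully open (other end stop). It moves along the cradle's -y as it opens; friction (about 2 N) keeps it where it is left.
- slide_grip (a point): point in the upright grip tab of the slide, on its mid-plane, 30 mm above the cradle's floor (along the cradle's z), at cradle y = -104.5 mm - slide, x = 0. The tab is 12 mm thick along y, 24 mm wide along x, its top is 36 mm above the cradle's floor. The strip beside it is 6 mm above the floor; 52 mm are free between the tab and the slide's cheek.
- rack: Chrome towel rack fixed over the holder's back. Origin: on the counter under the cradle's origin; z up, -x faces the robot. Three level bars, 10 mm thick, along y -175 to 70 mm at x = 68, 89, 110 mm, centres 232 mm up; posts at x = 110. No room for an upright gripper at the pocket: lean the tool 28 degrees, along the cradle's -z. Holder's foot: x -35 to 125, y -185 to 80, 12 mm high.
- cream_jar: white jar, 56 mm diameter, 50 mm high, standing among the bars. Origin: centre of its underside.
- nail_brush: wooden nail brush, 90 (x) x 36 x 34 mm, lying in front of the holder. Origin: centre of its underside.
- pumice: grey pumice stone, 75 (x) x 50 x 32 mm, in front of the holder. Origin: centre of its underside.
- tumbler: white tumbler, 72 mm diameter, 95 mm high, left of the holder. Origin: centre of its underside.
- shampoo: white bottle, 54 mm diameter, 150 mm high, behind the bars on the right. Origin: centre of its underside.
- cotton_jar: clear jar with a metal lid, 72 mm diameter, 100 mm high, right of the holder at the back. Origin: centre of its underside.

How it is judged:
On the way, in this order (a step that is already met when the one before it is completed fails the run):
1. the slide is drawn open to within 3 mm of its far stop (opening more than 37 mm) (value of joint slide above 0.037 m), for 0.1 s.
2. the 78 x 40 mm bar lies flat on the cradle's floor, lengthwise in the pocket (within 6 mm across the slope, within about 6 degrees), let go by the fingers, with the slide still open (more than 30 mm) (x of bar_fit in the frame of cradle between -0.006 and 0.006 m and z of bar_fit in the frame of cradle between -0.004 and 0.004 m and angle between the z axis of bar_fit and the z axis of cradle, either way round below 0.1 rad and angle between the x axis of bar_fit and the y axis of cradle, either way round below 0.12 rad and y of bar_fit in the frame of cradle between -0.035 and 0.006 m and contact force between the fingers and bar_fit below 0.05 N and value of joint slide above 0.03 m), for 0.2 s.
3. the slide is pushed home to within 3 mm of its end stop, with the bar in the pocket (value of joint slide below 0.003 m and x of bar_fit in the frame of cradle between -0.006 and 0.006 m and z of bar_fit in the frame of cradle between -0.004 and 0.004 m and angle between the z axis of bar_fit and the z axis of cradle, either way round below 0.1 rad and angle between the x axis of bar_fit and the y axis of cradle, either way round below 0.12 rad), for 0.2 s.
At the end, for the whole second after the job is handed in: The 78 x 40 mm bar lies flat on the cradle's floor in the middle of the pocket (within 6 mm along and across, within about 6 degrees), at rest; the slide is home within 3 mm of its end stop; the robot has let go and touches nothing (all of step 3 and y of bar_fit in the frame of cradle between -0.006 and 0.006 m and contact force between the fingers and bar_fit below 0.05 N and linear speed of bar_fit below 0.02 m/s and contact force between the fingers and cradle below 0.05 N).
It fails at once if one of the other three bars is moved more than 25 mm (distance of any of bar_short, bar_long, bar_wide from where it was at the start of the episode above 0.025 m).
It fails at once if a bystander (jar, brush, pumice, tumbler, bottle, cotton jar) is moved more than 25 mm or tipped over (distance of any of cream_jar, nail_brush, pumice, tumbler, shampoo, cotton_jar from where it was at the start of the episode above 0.025 m or angle between any of cream_jar, nail_brush, pumice, tumbler, shampoo, cotton_jar's own z axis and vertical above 0.5 rad).
It fails at once if the right bar is dropped or thrown (falls untouched by the fingers faster than 0.6 m/s, as from some 20 mm) (linear speed of bar_fit above 0.6 m/s and contact force between the fingers and bar_fit below 0.05 N).
It fails at once if the robot pushes on the chrome rack with more than 20 N (contact force between the arm and rack above 20 N).
It also fails if it takes over 72 s, if anything falls off the work surface, if the arm or the gripper's body presses on something with over 40 N, if the wrist force passes 120 N, or if a joint passes its speed limit or range.

ROBOT

A 6-joint arm with a two-finger parallel gripper is mounted at the origin on the work surface. World frame = base frame: x ahead of the robot, y to its left, z up, the work surface at z = 0. Lengths are in m, angles in rad, forces in N, time in s.
With the tool pointing down it reaches from about 0.3 to 0.775 m from the base axis. Payload 14.6 kg.
Tool frame: the origin (TCP) lies on the mounting face of the last link; the fingertips stand 199 mm ahead of it and the grasp point (between the pads) lies 180 mm ahead of it (manip.grip_point_offset is the distance from the TCP to the grasp point, in m); z points along the fingers, y is the line along which they close (so a half turn about z gives the same grasp; the last joint's range is limited). The gripper opens to 94 mm and grips with 3 to 60 N. Pads are 16 mm wide; open, the fingers measure 119 mm over their backs; the gripper's body (75 mm by 177 mm) begins 78 mm behind the grasp point.
Start: joints at [1.033, 0.3, 1.521, -0, 1.321, -0.067], TCP at [0.249, 0.49, 0.405] pointing down, gripper open.
Joint ranges: [-3.03, 3.03], [-0.79, 2.21], [0.23, 2.52], [-1.04, 4.18], [0, 3.07], [-2.55, 2.55]. Speed limits (rad/s): [2.22, 2.22, 2.57, 3.14, 3.14, 3.14].

INTERFACE

Orientations are given as a unit quaternion [x, y, z, w].
In Python, from cell import manip gives the robot as it stands.
- The arm moves only by the tool servo_tool, never from a script. Its argument "increments" is text: rows parted by semicolons, each of 7 numbers parted by spaces: the shift along the world's x, y, z scaled (see below), then the turn, a rotation vector about the world's x, y, z scaled (see below), then the closure, from 0 (fully open) to 1 (shut). In form: dx dy dz ax ay az hand; .... A call has 1 to 12 rows; each row is the pose to reach, as a shift and turn from the pose commanded when the call began; what a row does not reach only later rows make up. The controller multiplies each number of a shift by 0.15 m and each number of a turn by pi/2 rad. A row lasts 1/10 s, in which the tool goes at most 50 mm and 8.59 degrees, less where a joint would pass 70% of its speed; a pose out of reach is approached as far as the arm can. A call with a number of a shift or a turn outside -1 to 1 is refused whole. A call with a gripper value outside its range is refused whole. The fingers move at their own pace and stop on an object; the grip force is fixed at half the most. Time passes only in rows, so rows that repeat a pose let the fingers close. It gives the time, the measured TCP pose, the force, the opening and the grip force at its end, in the units of the state.
- manip.get_obs(): the state, without advancing time (a new reading comes with each control period).
- manip.grab_frame(name): name is "scene" or "top"; returns a dict with "img" (384x512x3 uint8, red, green, blue), "fov_y" (degrees; the focal length in pixels is half the picture's height over the tangent of half this angle, whatever the lens; pixels are square), "cx", "cy" (the principal point, pixels), "position" and "orientation" of the camera in the world. Camera axes: x right, y down, z forward; pixel columns grow to the right and rows downward; lengths in m; the calibration is good to about 2 mm. A picture is of the moment at which its call begins. There is no depth.
- manip.close_job(): hands the job in; it is judged then, once.
The state is a dict: "time_s": time; "joint_pos": joint angles; "qd": joint speeds; "joint_torque": joint torques, N m; "ee_pos": TCP position; "tcp_rot": TCP orientation; "force": force on the tool from outside, world axes, zero at the start; "torque": the same for the moment, N m; "grip_width": finger opening in m; "grip_force": force on a finger pad.
Only numpy, scipy, OpenCV 4.12 (cv2) and the standard library are available. Lean on these libraries where they do the work, as an engineer would, in place of code of your own. Each camera call takes 0.05 s, during which the arm holds its last target. There are 200 camera calls.

## Working session

There is one attempt and no reset: what is moved stays moved. The work goes in short steps, Python scripts to look and compute and a tool call to move; the robot and the scene stay as the last step left them, time stands still between calls to the robot, and variables do not carry over. Pictures are saved under pics/ and viewed, at most 10 in all, crops included, and the job is handed in when it is done.

Besides the shell and the picture viewer there is one more tool, called after "Request:" as name(argument=value, ...) on one line, values as JSON. servo_tool: Moves the arm, as the interface text tells. Shifts and turns lie within -1 to 1; 1 stands for 0.15 m of shift or pi/2 rad of turn. Its arguments: {"type":"object","properties":{"increments":{"type":"string"}},"required":["increments"]}

```bash
mkdir -p pics
python3 - <<'E'
from cell import manip
import cv2,pickle
for n in("top","scene"):
    f=manip.grab_frame(n); pickle.dump(f,open(n+'.pkl','wb'))
    cv2.imwrite(f'pics/{n}0.png',cv2.resize(f['img'][:,:,::-1],(800,600),interpolation=cv2.INTER_CUBIC))
    print(n,f['fov_y'],f['cx'],f['cy'],f['position'],f['orientation'])
print(manip.get_obs())
E
```

```text
top 46.8859131254751 250.60767129314516 190.58882594182782 [0.49777707 0.06111211 1.4419422 ] [ 0.70679857 -0.70615998  0.03250815 -0.02677838]
scene 46.7767932003819 259.5207002315046 188.16997206056135 [1.33710132 0.28081366 1.1639921 ] [ 0.55756008  0.76952859 -0.24750414 -0.18892912]
{'time_s': 0.1, 'joint_pos': array([ 1.03342053e+00,  3.00395368e-01,  1.52150316e+00, -1.46644818e-05,
        1.32070135e+00, -6.65790711e-02]), 'qd': array([-0.00178055, -0.00085204, -0.00217467,  0.00093046,  0.00078944,
       -0.00095157]), 'joint_torque': array([ 1.16514566e-04, -5.32643545e+01, -3.53286409e+01,  7.08823744e-02,
        2.33760016e-02, -3.38906580e-05]), 'ee_pos': array([0.24945624, 0.49014205, 0.40416073]), 'tcp_rot': array([ 2.33228585e-01,  9.72421808e-01, -4.82937803e-04, -1.42997306e-04]), 'force': array([-0.31604459, -0.07409595, -0.0732653 ]), 'torque': array([-0.01441358,  0.01497117,  0.0089159 ]), 'grip_force': 0.0, 'grip_width': 0.09424168950731096}
```

View pics/top0.png

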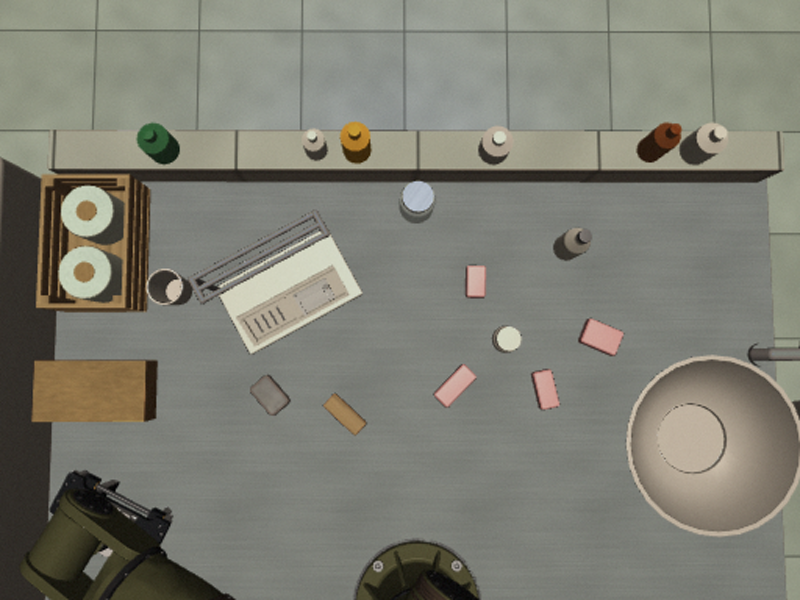

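View pics/scene0.png

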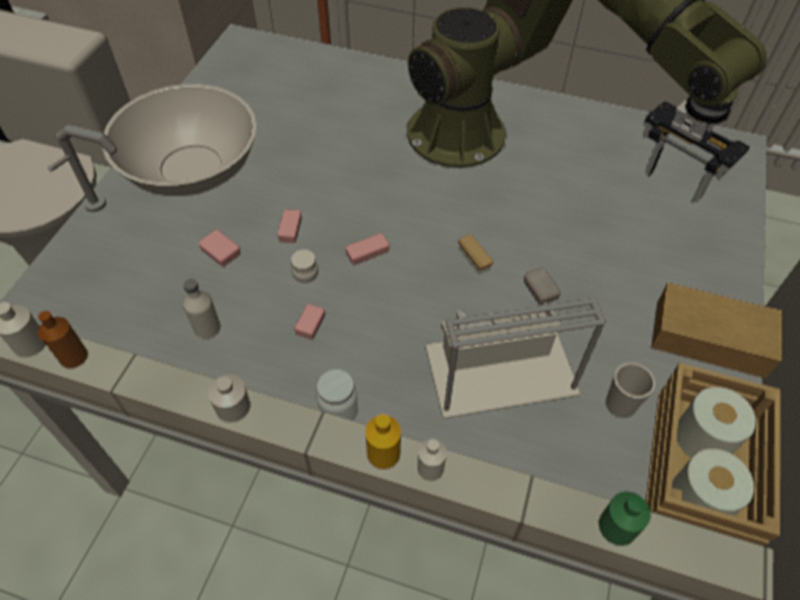

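The top view shows four pink bars at about (475,281), (455,385), (545,389) and (601,337) in the 800x600 view. The holder is at (290,290), with its tab on the right near (328,290). Next I measure the bars and enlarge the holder.

```bash
cat > h.py <<'E'
import numpy as np,cv2
from scipy.spatial.transform import Rotation as R
def cam(f):
    fl=f['img'].shape[0]/2/np.tan(np.radians(f['fov_y']/2)); return fl,R.from_quat(f['orientation']).as_matrix(),np.array(f['position'])
def toplane(f,uv,z):
    fl,M,p=cam(f); uv=np.atleast_2d(uv).astype(float)
    d=np.c_[(uv[:,0]-f['cx'])/fl,(uv[:,1]-f['cy'])/fl,np.ones(len(uv))]@M.T
    return p+d*((z-p[2])/d[:,2])[:,None]
def proj(f,P):
    fl,M,p=cam(f); c=(np.atleast_2d(P)-p)@M
    return np.c_[f['cx']+fl*c[:,0]/c[:,2],f['cy']+fl*c[:,1]/c[:,2]]
def bars(f):
    s=cv2.resize(f['img'],None,fx=4,fy=4,interpolation=cv2.INTER_CUBIC).astype(int)
    m=((s[...,0]-s[...,1]>28)&(abs(s[...,1]-s[...,2])<25)&(s[...,0]>110)).astype(np.uint8)
    out=[]
    for c in cv2.findContours(m,0,1)[0]:
        if cv2.contourArea(c)<2500: continue
        uv=(c[:,0]+.5)/4-.5; w=toplane(f,uv,.022)[:,:2]
        (cx,cy),(a,b),t=cv2.minAreaRect((w*1000).astype(np.float32))
        if a<b: a,b,t=b,a,t+90
        out.append((uv.mean(0).round(1),np.round([cx,cy,a,b,t],1)))
    return out
E
python3 - <<'E'
import pickle,cv2
from h import *
for n in("top","scene"):
    f=pickle.load(open(n+'.pkl','rb'))
    for b in bars(f): print(n,*b)
    x0,y0,x1,y1=(115,125,240,230) if n=="top" else (270,180,390,270)
    cv2.imwrite(f'pics/{n}1.png',cv2.resize(f['img'][y0:y1,x0:x1,::-1],None,fx=6,fy=5.7142857 if 0 else 6,interpolation=cv2.INTER_CUBIC)[:600])
E
```

```text
top [349.2 248.8] [ 431.6 -264.9   78.9   39.7   12.7]
top [290.8 246.5] [438.8 -78.8  89.7  40.  135.6]
top [385.  215.1] [ 538.7 -382.    77.8   53.3   66.7]
top [304.3 179.5] [ 652.9 -124.    65.2   38.8  179.5]
scene [197.6 204.2] [ 652.9 -123.8   68.6   39.4  178.8]
scene [234.6 157.5] [438.7 -79.1  90.1  42.5 135.3]
scene [139.5 156.9] [ 537.6 -382.4   79.6   55.5   67. ]
scene [184.7 142.8] [ 431.3 -264.    82.7   38.7   12.5]
```

View pics/top1.png

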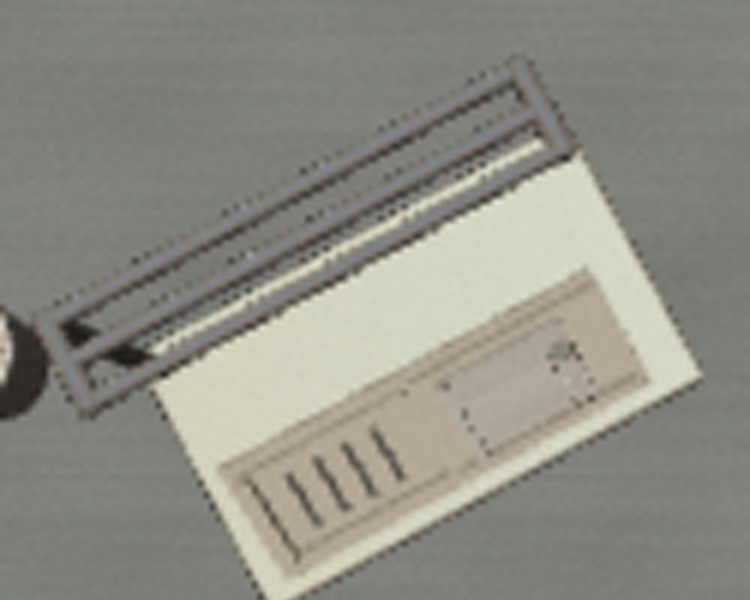

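View pics/scene1.png

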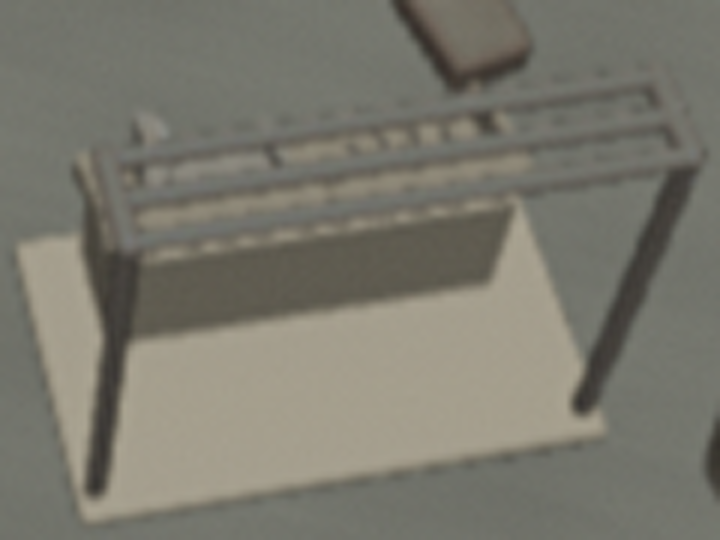

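The holder shows clearly: foot corner (702,376) in the top crop, rack corners at (580,150), (522,55), (35,318) and (88,415), and the slide's plate with its tab at about x 440–600. I fit the holder's pose to these and to the corners in the scene crop.

```bash
cat >> h.py <<'E'
def pose(p): # rack frame -> world
    c,s=np.cos(p[2]),np.sin(p[2]); return np.array([[c,-s,0],[s,c,0],[0,0,1]]),np.array([p[0],p[1],0])
C28=R.from_euler('y',-28,degrees=True).as_matrix() # cradle axes in rack frame: z leans to -x
def cradle(p):
    M,t=pose(p); return M@C28, t+[0,0,.095]
E
python3 - <<'E'
import pickle
from h import *
from scipy.optimize import least_squares
f={n:pickle.load(open(n+'.pkl','rb')) for n in("top","scene")}
o={'top':(115,125),'scene':(270,180)}
L=[('top',702,376,-35,-185,12),('top',275,605,-35,80,12),('top',522,55,115,-175,237),('top',580,150,63,-175,237),('top',35,318,115,70,237),('top',88,415,63,70,237),
('scene',20,243,-35,-185,12),('scene',85,522,125,-185,12),('scene',605,435,125,80,12)]
def res(p):
    M,t=pose(p); r=[]
    for n,U,V,x,y,z in L:
        q=proj(f[n],M@(np.array([x,y,z])/1000)+t)[0]
        r.append(q-[o[n][0]+(U+.5)/6-.5,o[n][1]+(V+.5)/6-.5])
    return np.array(r).ravel()
s=least_squares(res,[.6,.2,.4],loss='soft_l1'); print(s.x,np.degrees(s.x[2])); print(res(s.x).reshape(-1,2).round(1))
Mc,tc=cradle(s.x); print(Mc.round(3),tc)
np.save('p.npy',s.x)
# overlay features
def crop(n,P): return np.round((proj(f[n],Mc@(np.array(P)/1000)+tc)[0]-o[n]+.5)*6-.5)
for nm,P in dict(fixedcheek_top=(0,40.5,16),cheek_top=(0,-40.5,16),lipR=(-23,-100,8),tab_in_top=(0,-98.5,36),tab_out_top=(0,-110.5,36),tab_c1=(12,-104.5,36),tab_c2=(-12,-104.5,36)).items(): print(nm,crop('top',P),crop('scene',P))
E
```

```text
[0.57090773 0.28839107 0.50361165] 28.854822095352986
[[ 0.5 -0.2]
 [-0.7  1.1]
 [-1.4  0.1]
 [-2.1  0.6]
 [ 0.7 -1.3]
 [ 0.7 -0.8]
 [-1.3 -0.3]
 [-0.6 -0. ]
 [ 1.1 -0.6]]
[[ 0.773 -0.483 -0.411]
 [ 0.426  0.876 -0.227]
 [ 0.469  0.     0.883]] [0.57090773 0.28839107 0.095     ]
fixedcheek_top [277. 525.] [486. 110.]
cheek_top [420. 447.] [325. 135.]
lipR [543. 422.] [193. 146.]
tab_in_top [527. 405.] [207. 116.]
tab_out_top [548. 394.] [182. 120.]
tab_c1 [526. 380.] [201. 129.]
tab_c2 [549. 419.] [188. 107.]
```

Run:
```python
import pickle
from h import *
from scipy.optimize import least_squares
from scipy.ndimage import map_coordinates,gaussian_filter
f={n:pickle.load(open(n+'.pkl','rb')) for n in("top","scene")}
g={n:gaussian_filter(f[n]['img'].astype(float).mean(2),.6) for n in f}
p=np.load('p.npy')
# (cam, A, B) edges in rack mm, sampled
E=[('top',(-35,-175,12),(-35,70,12)),('top',(-28,-185,12),(40,-185,12)),('top',(-28,80,12),(40,80,12)),
('scene',(125,-175,12),(125,60,12)),('scene',(-25,-185,12),(100,-185,12)),('scene',(60,80,12),(118,80,12))]
def samples(p,w):
    M,t=pose(p); out=[]
    for k,(n,A,B) in enumerate(E):
        a=np.linspace(A,B,25)/1000; q=proj(f[n],a@M.T+t); d=q[-1]-q[0]; nn=np.array([-d[1],d[0]])/np.linalg.norm(d)
        o=np.arange(-w,w+.01,.1)
        for P,c in zip(a,q):
            v=map_coordinates(g[n],[c[1]+o*nn[1],c[0]+o*nn[0]],order=1); gr=abs(np.gradient(v)); i=gr.argmax()
            if gr[i]>.8: 
                ww=gr*(abs(o-o[i])<1); out.append((k,n,P,c+nn*(ww*o).sum()/ww.sum(),nn))
    return out
for w in(3,2,1.5):
    S=samples(p,w)
    def res(p):
        M,t=pose(p); return np.array([(proj(f[n],M@P+t)[0]-c)@nn for k,n,P,c,nn in S])
    s=least_squares(res,p,loss='soft_l1',f_scale=.3); p=s.x
r=res(p); ks=np.array([x[0] for x in S])
print(p,np.degrees(p[2])); 
for k in range(6): print(E[k][0],(ks==k).sum(),r[ks==k].mean().round(2) if (ks==k).any() else '',r[ks==k].std().round(2))
np.save('p.npy',p); Mc,tc=cradle(p); print(Mc.round(4),tc)
ims=[]
for n,(x0,y0,z) in dict(top=(148,165,8),scene=(270,185,8)).items():
    im=cv2.resize(f[n]['img'][y0:y0+37*2-4,x0:x0+95,::-1],None,fx=z,fy=z,interpolation=cv2.INTER_CUBIC)
    im=cv2.convertScaleAbs(im,alpha=1.3)
    ims.append(im[:300] if n=='scene' else im[60:480])
    def cr(P): return np.round((proj(f[n],Mc@(np.array(P)/1000)+tc)[0]-(x0,y0)+.5)*z-.5).astype(int)-[0,0 if n=='scene' else 60]
    for s in(0,20,40): print(n,s,'cheek',cr((0,-40.5-s,16)),'tab in/out',cr((0,-98.5-s,36)),cr((0,-110.5-s,36)))
    for P in((-23,40.5,0),(23,40.5,0),(-23,-40.5,0),(23,-40.5,0)): cv2.circle(ims[-1],tuple(map(int,cr(P))),2,(0,0,255),-1)
a=cv2.resize(np.vstack([ims[0][:,:760],ims[1][:,:760]])[:,:],(633,600))
cv2.imwrite('pics/z2.png',np.vstack(ims)[:,:760][:600])
```

```text
[0.57127258 0.28926071 0.49976355] 28.63434192640689
top 25 -0.16 0.11
top 25 0.54 0.09
top 25 -0.53 0.08
scene 25 0.16 0.14
scene 25 0.17 0.11
scene 25 -0.45 0.6
[[ 0.775  -0.4792 -0.4121]
 [ 0.4231  0.8777 -0.225 ]
 [ 0.4695  0.      0.8829]] [0.57127258 0.28926071 0.095     ]
top 0 cheek [294 216] tab in/out [437 160] [465 145]
top 20 cheek [341 190] tab in/out [484 135] [513 119]
top 40 cheek [388 165] tab in/out [532 109] [560  94]
scene 0 cheek [436 141] tab in/out [278 115] [245 120]
scene 20 cheek [382 149] tab in/out [224 123] [191 128]
scene 40 cheek [328 157] tab in/out [169 132] [136 136]
```

View pics/z2.png

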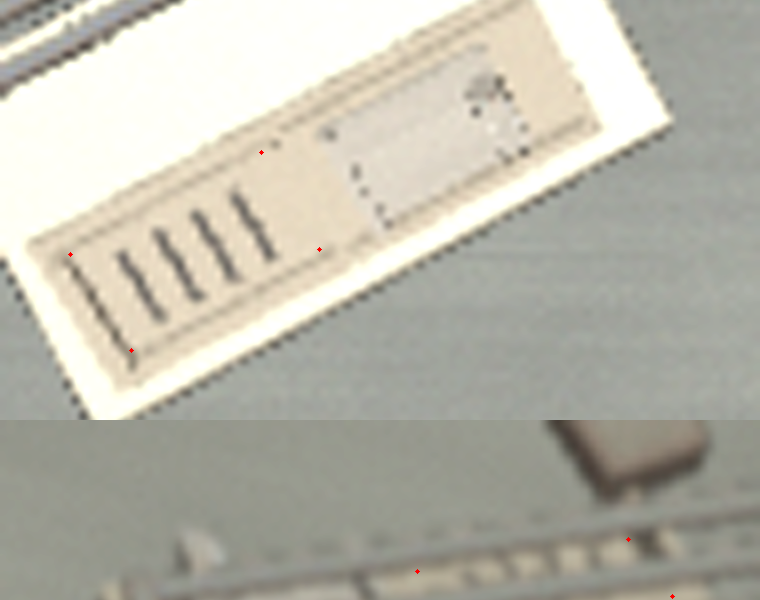

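The top fit is good to about 0.5 px: the fixed cheek falls on its dark line from (70,254) to (131,350). The slide's cheek at about (365,195), the tab's outer edge at about (515,122), and the tab in the scene part at about (205,545) all say the slide is about 20 mm open. Now I plan the tab grasp.

```bash
cat >> h.py <<'E'
def Rc(yaxis,p=None): # tool leaning along cradle -z, closing along cradle x or y; nearest half turn
    Mc,_=cradle(np.load('p.npy') if p is None else p)
    z=-Mc[:,2]; y=Mc[:,{'x':0,'y':1}[yaxis]]; return np.c_[np.cross(y,z),y,z]
def Rdown(deg):
    y=np.array([np.cos(np.radians(deg)),np.sin(np.radians(deg)),0]); z=np.array([0,0,-1.]); return np.c_[np.cross(y,z),y,z]
def go(ob,grip,Rt,flip=None):
    R0=R.from_quat(ob['tcp_rot']); best=None
    for s in(0,1):
        if flip is not None and s!=flip: continue
        T=Rt@np.diag([-1,-1,1]) if s else Rt
        w=(R.from_matrix(T)*R0.inv()).as_rotvec()
        tcp=np.array(grip)-.18*T[:,2]
        print('flip',s,'shift',((tcp-ob['ee_pos'])/.15).round(3),'turn',(w/(np.pi/2)).round(3),'deg',np.degrees(np.linalg.norm(w)).round(1),'mm',(1000*np.linalg.norm(tcp-ob['ee_pos'])).round(),'tcp',tcp.round(3))
def cw(P): Mc,tc=cradle(np.load('p.npy')); return Mc@(np.array(P)/1000)+tc
def show(ob): # grip point in cradle mm
    Mc,tc=cradle(np.load('p.npy')); T=R.from_quat(ob['tcp_rot']).as_matrix(); g=ob['ee_pos']+.18*T[:,2]
    print('t',round(ob['time_s'],2),'grip world',g.round(4),'cradle mm',((g-tc)@Mc*1000).round(1),'tool in cradle',(Mc.T@T).round(3).tolist(),'F_c',(np.array(ob['force'])@Mc).round(1),'w',ob['grip_width'],'j',ob['joint_pos'].round(2))
E
python3 - <<'E'
from h import *; from cell import manip
ob=manip.get_obs(); show(ob)
go(ob,cw((0,-124.5,110)),Rc('y')); go(ob,cw((0,-124.5,30)),Rc('y'))
E
```

```text
t 0.1 grip world [0.2494 0.49   0.2242] cradle mm [-103.9  330.4  201.5] tool in cradle [[-0.499, 0.728, -0.47], [0.825, 0.565, -0.001], [0.265, -0.388, -0.883]] F_c [-0.3  0.1  0.1] w 0.09424168950731096 j [ 1.03  0.3   1.52 -0.    1.32 -0.07]
flip 0 shift [ 1.747 -2.503 -0.354] turn [ 0.005 -0.323  0.605] deg 61.8 mm 461.0 tcp [0.511 0.115 0.351]
flip 1 shift [ 1.747 -2.503 -0.354] turn [ 0.38   0.005 -1.35 ] deg 126.2 mm 461.0 tcp [0.511 0.115 0.351]
flip 0 shift [ 1.966 -2.383 -0.825] turn [ 0.005 -0.323  0.605] deg 61.8 mm 480.0 tcp [0.544 0.133 0.28 ]
flip 1 shift [ 1.966 -2.383 -0.825] turn [ 0.38   0.005 -1.35 ] deg 126.2 mm 480.0 tcp [0.544 0.133 0.28 ]
```

Request:
servo_tool(increments="0.35 -0.5 0 0.002 -0.08 0.15 0.5;0.7 -1 0 0.003 -0.13 0.24 0.5;0.7 -1 0 0.003 -0.18 0.34 0.5;0.7 -1 0 0.004 -0.24 0.44 0.5;0.7 -1 0 0.005 -0.29 0.54 0.5;0.7 -1 0 0.005 -0.323 0.605 0.5")

```text
time_s: 0.7
ee_pos: [0.355, 0.3393, 0.4045]
tcp_rot: [-0.164, 0.964, 0.051, 0.2]
force: [1.3, 1.2, -0.2]
grip_width: 0.0496
grip_force: 0.0
```

Request:
servo_tool(increments="0.7 -1 -0.1 0 0 0 0.5;0.7 -1 -0.1 0 0 0 0.5;0.7 -1 -0.1 0 0 0 0.5;0.7 -1 -0.1 0 0 0 0.5;0.7 -1 -0.1 0 0 0 0.5")

```text
time_s: 1.2
ee_pos: [0.461, 0.1874, 0.3889]
tcp_rot: [-0.161, 0.965, 0.051, 0.199]
force: [-0.2, 0.1, 0.0]
grip_width: 0.0468
grip_force: 0.0
```

Run:
```python
from h import *; from cell import manip
ob=manip.get_obs(); show(ob)
go(ob,cw((0,-124.5,90)),Rc('y'),0); go(ob,cw((0,-124.5,30)),Rc('y'),0)
```

```text
t 1.2 grip world [0.5271 0.2164 0.2241] cradle mm [ -4.4 -42.8 148.5] tool in cradle [[-0.984, 0.159, -0.077], [0.162, 0.986, -0.034], [0.071, -0.046, -0.996]] F_c [-0.1  0.2  0.1] w 0.046771767727260695 j [ 0.31  0.14  1.77  0.06  0.82 -1.63]
flip 0 shift [ 0.391 -0.454 -0.37 ] turn [ 0.    -0.054  0.103] deg 10.4 mm 106.0 tcp [0.52  0.119 0.333]
flip 0 shift [ 0.556 -0.364 -0.723] turn [ 0.    -0.054  0.103] deg 10.4 mm 147.0 tcp [0.544 0.133 0.28 ]
```

Request:
servo_tool(increments="0.391 -0.454 -0.37 0 -0.027 0.05 0.5;0.391 -0.454 -0.37 0 -0.054 0.103 0.5;0.391 -0.454 -0.37 0 -0.054 0.103 0.5;0.391 -0.454 -0.37 0 -0.054 0.103 0.5;0.391 -0.454 -0.37 0 -0.054 0.103 0.5")

```text
time_s: 1.7
ee_pos: [0.5178, 0.1228, 0.3344]
tcp_rot: [-0.242, 0.94, 0.06, 0.235]
force: [-0.3, -0.1, 0.2]
grip_width: 0.0468
grip_force: 0.0
```

Run:
```python
from h import *; from cell import manip
ob=manip.get_obs(); show(ob)
go(ob,cw((0,-124.5,30)),Rc('y'),0)
import pickle
f=manip.grab_frame("scene"); x0,y0=260,150
a=cv2.resize(f['img'][y0:y0+75,x0:x0+100,::-1],None,fx=8,fy=8,interpolation=cv2.INTER_CUBIC); cv2.imwrite('pics/s3.png',a)
```

```text
t 1.7 grip world [0.5919 0.1637 0.1755] cradle mm [   0.6 -120.1   90.9] tool in cradle [[-1.0, -0.004, 0.001], [-0.004, 1.0, 0.002], [-0.001, 0.002, -1.0]] F_c [-0.1  0.   0.3] w 0.04676907144095123 j [ 0.14  0.27  1.75  0.27  0.67 -2.11]
flip 0 shift [ 0.177  0.066 -0.36 ] turn [-0.     0.    -0.003] deg 0.3 mm 61.0 tcp [0.544 0.133 0.28 ]
```

View pics/s3.png

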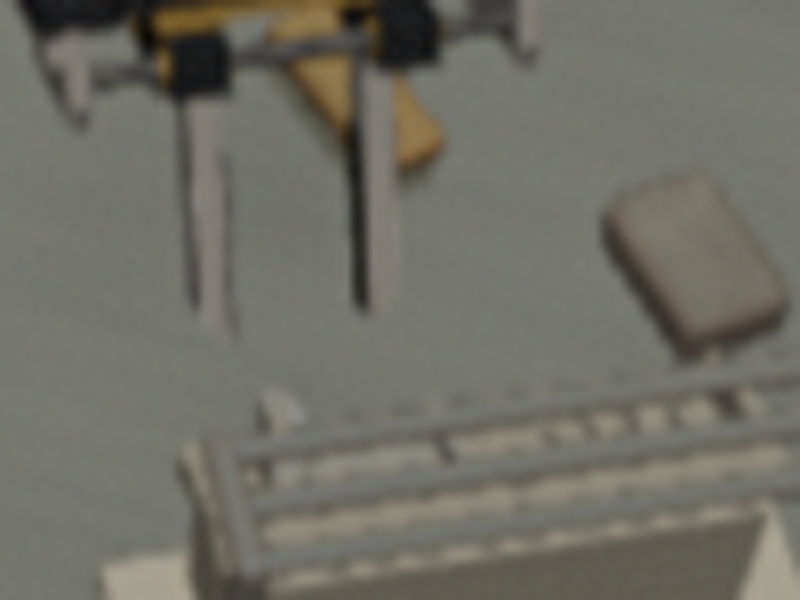

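The view shows the open fingertips at (215,325) and (378,305), on either side of the tab at (282,410). I go down and close.

Request:
servo_tool(increments="0.09 0.033 -0.18 0 0 0 0.5;0.177 0.05 -0.36 0 0 0 0.5;0.177 0.05 -0.36 0 0 0 0.5;0.177 0.05 -0.36 0 0 0 0.5;0.177 0.05 -0.36 0 0 0 0.9;0.177 0.05 -0.36 0 0 0 0.9;0.177 0.05 -0.36 0 0 0 0.9;0.177 0.05 -0.36 0 0 0 0.9;0.177 0.05 -0.36 0 0 0 0.9;0.177 0.05 -0.36 0 0 0 0.9")

```text
time_s: 2.75
ee_pos: [0.5447, 0.1296, 0.2804]
tcp_rot: [-0.242, 0.939, 0.06, 0.235]
force: [-2.3, -0.4, 3.1]
grip_width: 0.0118
grip_force: 30.0
```

Run:
```python
from h import *; from cell import manip
ob=manip.get_obs(); show(ob); print(ob['grip_force'])
```

```text
t 2.75 grip world [0.6189 0.1704 0.1216] cradle mm [  -0.9 -127.1   30.6] tool in cradle [[-1.0, -0.004, 0.002], [-0.004, 1.0, 0.002], [-0.002, 0.002, -1.0]] F_c [-0.5  0.7  3.8] w 0.011830336048810603 j [ 0.15  0.4   1.72  0.3   0.58 -2.15]
30.00103533267975
```

The fingers closed to 11.8 mm, so they hold the 12 mm tab. Now I pull it open along cradle -y.

Request:
servo_tool(increments="0.013 -0.023 0 0 0 0 0.9;0.026 -0.047 0 0 0 0 0.9;0.038 -0.07 0 0 0 0 0.9;0.051 -0.094 0 0 0 0 0.9;0.055 -0.1 0 0 0 0 0.9;0.055 -0.1 0 0 0 0 0.9")

```text
time_s: 3.35
ee_pos: [0.5529, 0.1147, 0.2804]
tcp_rot: [-0.242, 0.939, 0.061, 0.235]
force: [-7.1, 4.1, 6.0]
grip_width: 0.0116
grip_force: 30.0
```

Run:
```python
from h import *; from cell import manip
ob=manip.get_obs(); show(ob); print(ob['grip_force'])
```

```text
t 3.35 grip world [0.627  0.1557 0.1215] cradle mm [  -0.9 -143.9   30.5] tool in cradle [[-1.0, -0.004, 0.001], [-0.004, 1.0, 0.003], [-0.001, 0.003, -1.0]] F_c [-1.   7.   7.3] w 0.01159590664790667 j [ 0.12  0.41  1.7   0.32  0.59 -2.19]
30.002388954162598
```

Request:
servo_tool(increments="0.006 -0.012 0 0 0 0 0.9;0.01 -0.018 0 0 0 0 0.9;0.01 -0.018 0 0 0 0 0.9;0.01 -0.018 0 0 0 0 0.9")

```text
time_s: 3.75
ee_pos: [0.5536, 0.114, 0.2803]
tcp_rot: [-0.243, 0.939, 0.062, 0.234]
force: [-16.3, 22.2, 10.6]
grip_width: 0.012
grip_force: 30.0
```

Run:
```python
from h import *; from cell import manip
ob=manip.get_obs(); show(ob); print(ob['grip_force'])
```

```text
t 3.75 grip world [0.6271 0.1555 0.1214] cradle mm [  -0.9 -144.2   30.3] tool in cradle [[-1.0, -0.005, -0.0], [-0.005, 1.0, 0.007], [0.0, 0.007, -1.0]] F_c [ 1.7 27.3 11.1] w 0.012036872994649733 j [ 0.12  0.41  1.7   0.33  0.6  -2.2 ]
30.017458498477936
```

The slide is at its stop: 27 N for 0.3 mm more travel, with the tab at y −144.2 mm. That also confirms the holder fit. I let go, back off, and plan the bar grasp.

Request:
servo_tool(increments="0 0 0 0 0 0 0.55;0 0 0 0 0 0 0.55;0 0 0 0 0 0 0.55;0 0 0 0 0 0 0.55;-0.124 -0.068 0.265 0 0 0 0.55;-0.247 -0.135 0.53 0 0 0 0.55;-0.37 -0.2 0.79 0 0 0 0.4;-0.37 -0.2 0.79 0 0 0 0;-0.37 -0.2 0.79 0 0 0 0")

```text
time_s: 4.65
ee_pos: [0.4988, 0.0815, 0.3992]
tcp_rot: [-0.242, 0.939, 0.06, 0.236]
force: [-0.2, 0.1, -1.1]
grip_width: 0.0627
grip_force: 0.0
```

Run:
```python
from h import *; from cell import manip
ob=manip.get_obs(); show(ob)
f=manip.grab_frame("top"); 
for b in bars(f): print(*b)
go(ob,(.4315,-.2645,.13),Rdown(102.7)); go(ob,(.4315,-.2645,.0295),Rdown(102.7))
```

```text
t 4.65 grip world [0.5733 0.1223 0.2405] cradle mm [  -0.8 -147.5  165.2] tool in cradle [[-1.0, -0.004, 0.003], [-0.004, 1.0, 0.001], [-0.003, 0.001, -1.0]] F_c [-0.6  0.2 -0.9] w 0.06271206335390057 j [ 0.06  0.14  1.75  0.28  0.82 -2.16]
[349.1 248.8] [ 431.5 -264.8   78.9   40.    12.7]
[290.7 246.3] [438.8 -78.7  89.7  40.2 135.4]
[384.9 215.1] [ 538.7 -382.    78.1   53.9   66.7]
[304.3 179.6] [ 652.9 -124.4   65.3   39.6  179.5]
flip 0 shift [-0.449 -2.307 -0.595] turn [-0.11   0.294 -0.176] deg 32.4 mm 364.0 tcp [ 0.432 -0.264  0.31 ]
flip 1 shift [-0.449 -2.307 -0.595] turn [-0.42  -0.158  1.77 ] deg 164.3 mm 364.0 tcp [ 0.432 -0.264  0.31 ]
flip 0 shift [-0.449 -2.307 -1.265] turn [-0.11   0.294 -0.176] deg 32.4 mm 400.0 tcp [ 0.432 -0.264  0.21 ]
flip 1 shift [-0.449 -2.307 -1.265] turn [-0.42  -0.158  1.77 ] deg 164.3 mm 400.0 tcp [ 0.432 -0.264  0.21 ]
```

Joint 6 would end near its limit with this half turn, so I turn the other way, by −90° steps about the vertical.

Request:
servo_tool(increments="0 -0.1 0.05 0 0 -0.09 0;-0.1 -0.2 0.05 0 0 -0.18 0;-0.1 -0.3 0.05 0 0 -0.27 0;-0.1 -0.4 0.05 0 0 -0.36 0;-0.1 -0.5 0.05 0 0 -0.45 0;-0.15 -0.6 0 0 0 -0.54 0;-0.15 -0.7 0 0 0 -0.63 0;-0.15 -0.8 0 0 0 -0.72 0;-0.2 -0.9 0 0 0 -0.81 0;-0.2 -1 0 0 0 -0.9 0;-0.2 -1 0 0 0 -1 0;-0.2 -1 0 0 0 -1 0")

```text
time_s: 5.9
ee_pos: [0.4694, -0.0683, 0.397]
tcp_rot: [0.494, 0.835, -0.124, 0.207]
force: [-1.0, 1.0, 0.1]
grip_width: 0.094
grip_force: 0.0
```

Run:
```python
from h import *; from cell import manip
ob=manip.get_obs(); show(ob)
go(ob,(.4315,-.2645,.13),Rdown(102.7),1)
```

```text
t 5.9 grip world [ 0.5096 -0.1425  0.238 ] cradle mm [-163.4 -349.4  248.8] tool in cradle [[-0.223, 0.882, -0.416], [0.883, 0.002, -0.469], [-0.413, -0.472, -0.779]] F_c [-0.3  1.3  0.3] w 0.09399533733893176 j [-0.17  0.1   1.8  -0.46  0.98 -0.46]
flip 1 shift [-0.253 -1.308 -0.58 ] turn [ 0.326 -0.15  -1.152] deg 108.6 mm 218.0 tcp [ 0.432 -0.264  0.31 ]
```

Request:
servo_tool(increments="-0.03 -0.15 0 0.027 -0.013 -0.096 0;-0.06 -0.3 0 0.054 -0.025 -0.192 0;-0.09 -0.45 0 0.082 -0.038 -0.288 0;-0.13 -0.6 0 0.109 -0.05 -0.384 0;-0.13 -0.65 0 0.136 -0.063 -0.48 0;-0.13 -0.65 0 0.163 -0.075 -0.576 0;-0.13 -0.65 0 0.163 -0.075 -0.576 0")

```text
time_s: 6.6
ee_pos: [0.4498, -0.1658, 0.3975]
tcp_rot: [0.836, 0.532, -0.069, 0.117]
force: [-0.0, 0.4, -0.3]
grip_width: 0.0943
grip_force: 0.0
```

Request:
servo_tool(increments="-0.03 -0.15 -0.05 0.027 -0.013 -0.096 0;-0.06 -0.3 -0.1 0.054 -0.025 -0.192 0;-0.09 -0.45 -0.2 0.082 -0.038 -0.288 0;-0.12 -0.6 -0.3 0.109 -0.05 -0.384 0;-0.12 -0.65 -0.4 0.136 -0.063 -0.48 0;-0.12 -0.65 -0.5 0.163 -0.075 -0.576 0;-0.12 -0.65 -0.58 0.163 -0.075 -0.576 0;-0.12 -0.65 -0.58 0.163 -0.075 -0.576 0")

```text
time_s: 7.4
ee_pos: [0.4314, -0.263, 0.3093]
tcp_rot: [0.994, 0.113, -0.001, 0.001]
force: [0.1, 0.7, 0.3]
grip_width: 0.0943
grip_force: 0.0
```

Run:
```python
from h import *; from cell import manip
ob=manip.get_obs(); show(ob)
go(ob,(.4315,-.2645,.07),Rdown(102.7),1)
go(ob,(.4315,-.2645,.0295),Rdown(102.7),1)
```

```text
t 7.4 grip world [ 0.4309 -0.2632  0.1293] cradle mm [-326.5 -417.7  212.4] tool in cradle [[0.849, -0.238, -0.472], [-0.27, -0.963, -0.0], [-0.455, 0.127, -0.881]] F_c [0.5 0.5 0.1] w 0.09426583961401243 j [-0.62  0.3   1.75 -0.    1.09  0.73]
flip 1 shift [ 0.001 -0.01  -0.395] turn [ 0.001 -0.002 -0.003] deg 0.3 mm 59.0 tcp [ 0.432 -0.264  0.25 ]
flip 1 shift [ 0.001 -0.01  -0.665] turn [ 0.001 -0.002 -0.003] deg 0.3 mm 100.0 tcp [ 0.432 -0.264  0.21 ]
```

Request:
servo_tool(increments="0.001 -0.01 -0.3 0 0 -0.003 0;0.001 -0.01 -0.5 0 0 -0.003 0;0.001 -0.01 -0.6 0 0 -0.003 0;0.001 -0.01 -0.665 0 0 -0.003 0;0.001 -0.01 -0.665 0 0 -0.003 0;0.001 -0.01 -0.665 0 0 -0.003 0")

```text
time_s: 8.0
ee_pos: [0.4319, -0.2647, 0.2127]
tcp_rot: [0.994, 0.11, -0.0, 0.003]
force: [1.0, 0.9, -0.3]
grip_width: 0.0939
grip_force: 0.0
```

Request:
servo_tool(increments="0 0 0 0 0 0 0.5;0 0 0 0 0 0 0.7;0 0 0 0 0 0 0.7;0 0 0 0 0 0 0.7;0 0 0 0 0 0 0.7;0 0 0 0 0 0 0.7;0 0 0 0 0 0 0.7")

```text
time_s: 8.7
ee_pos: [0.4316, -0.2646, 0.2119]
tcp_rot: [0.994, 0.109, -0.001, 0.002]
force: [0.4, 1.2, 0.9]
grip_width: 0.0416
grip_force: 0.5
```

Run:
```python
from h import *; from cell import manip
ob=manip.get_obs(); show(ob); print(ob['grip_force'],ob['force'])
```

```text
t 8.7 grip world [ 0.4314 -0.2654  0.0319] cradle mm [-372.8 -419.8  126.7] tool in cradle [[0.847, -0.243, -0.472], [-0.277, -0.961, -0.003], [-0.453, 0.134, -0.881]] F_c [1.2 0.8 0.4] w 0.04155119829850503 j [-0.62  0.46  1.81 -0.01  0.87  0.73]
0.48064665868878365 [0.40692264 1.16137334 0.9187577 ]
```

Request:
servo_tool(increments="0 0 0 0 0 0 0.8;0 0 0 0 0 0 0.8;0 0 0 0 0 0 0.8;0 0 0 0 0 0 0.8")

```text
time_s: 9.1
ee_pos: [0.4316, -0.2646, 0.2119]
tcp_rot: [0.994, 0.109, -0.001, 0.002]
force: [-0.8, 1.0, 1.5]
grip_width: 0.0396
grip_force: 30.0
```

Run:
```python
from h import *; from cell import manip
ob=manip.get_obs(); show(ob); print(ob['grip_force'],ob['force'])
```

```text
t 9.1 grip world [ 0.4314 -0.2654  0.0319] cradle mm [-372.7 -419.8  126.7] tool in cradle [[0.847, -0.243, -0.472], [-0.278, -0.961, -0.003], [-0.453, 0.134, -0.881]] F_c [0.5 1.3 1.4] w 0.039645735503784925 j [-0.62  0.46  1.81 -0.01  0.87  0.73]
30.00038892030716 [-0.79056643  1.0403895   1.53323466]
```

Gripped at 39.6 mm and 30 N, so this is the 40 mm wide bar. I lift it and plan the carry.

Request:
servo_tool(increments="0 0 0.1 0 0 0 0.8;0 0 0.3 0 0 0 0.8;0 0 0.6 0 0 0 0.8;0 0 0.9 0 0 0 0.8;0 0 1 0 0 0 0.8;0 0 1 0 0 0 0.8")

```text
time_s: 9.7
ee_pos: [0.4317, -0.2647, 0.3641]
tcp_rot: [0.994, 0.109, 0.001, 0.004]
force: [0.1, 0.5, -3.5]
grip_width: 0.0401
grip_force: 30.0
```

Run:
```python
from h import *; from cell import manip
ob=manip.get_obs(); show(ob); print(ob['grip_force'],ob['force'])
go(ob,cw((0,-5,130)),Rc('x'))
```

```text
t 9.7 grip world [ 0.4321 -0.266   0.1841] cradle mm [-301.  -420.6  260.9] tool in cradle [[0.849, -0.242, -0.471], [-0.277, -0.961, -0.007], [-0.45, 0.137, -0.882]] F_c [-1.3  0.4 -3.3] w 0.04006519536324433 j [-0.62  0.24  1.69 -0.    1.2   0.73]
29.99727576971054 [ 0.13874996  0.52996063 -3.48420982]
flip 0 shift [0.095 3.199 0.031] turn [-0.147 -0.322  1.153] deg 108.6 mm 480.0 tcp [0.446 0.215 0.369]
flip 1 shift [0.095 3.199 0.031] turn [ 0.308 -0.139 -0.803] deg 78.4 mm 480.0 tcp [0.446 0.215 0.369]
```

Request:
servo_tool(increments="0 0.1 0.03 -0.011 -0.024 0.085 0.8;0 0.25 0.03 -0.022 -0.048 0.17 0.8;0 0.4 0.03 -0.034 -0.074 0.262 0.8;0 0.6 0.03 -0.045 -0.098 0.35 0.8;0.05 0.8 0.03 -0.056 -0.122 0.435 0.8;0.05 0.9 0.03 -0.067 -0.146 0.52 0.8;0.05 1 0.03 -0.0735 -0.161 0.5765 0.8;0.05 1 0.03 -0.0735 -0.161 0.5765 0.8")

```text
time_s: 10.5
ee_pos: [0.4389, -0.1135, 0.3649]
tcp_rot: [0.836, 0.532, 0.115, 0.07]
force: [-0.9, -0.8, -1.7]
grip_width: 0.0396
grip_force: 30.0
```

Request:
servo_tool(increments="0 0.15 0 -0.011 -0.024 0.085 0.8;0 0.3 0 -0.022 -0.048 0.17 0.8;0 0.45 0 -0.034 -0.074 0.262 0.8;0 0.6 0 -0.045 -0.098 0.35 0.8;0.05 0.8 0 -0.056 -0.122 0.435 0.8;0.05 0.9 0 -0.067 -0.146 0.52 0.8;0.05 1 0 -0.0735 -0.161 0.5765 0.8;0.05 1 0 -0.0735 -0.161 0.5765 0.8")

```text
time_s: 11.3
ee_pos: [0.4466, 0.0358, 0.3653]
tcp_rot: [0.496, 0.835, 0.205, 0.123]
force: [-0.1, -0.9, -0.4]
grip_width: 0.0397
grip_force: 30.0
```

Run:
```python
from h import *; from cell import manip
ob=manip.get_obs(); show(ob); print(ob['grip_force'],ob['force'])
go(ob,cw((0,-5,120)),Rc('x'),0)
```

```text
t 11.3 grip world [0.5202 0.0756 0.2059] cradle mm [ -77.9 -163.   167.1] tool in cradle [[0.0, 1.0, -0.005], [1.0, -0.0, -0.002], [-0.002, -0.005, -1.0]] F_c [-0.6 -0.8 -0.1] w 0.03973403292575256 j [-0.04  0.05  1.93  0.35  0.77 -0.74]
29.99683141708374 [-0.08493221 -0.91255526 -0.35201039]
flip 0 shift [ 0.023  1.21  -0.036] turn [ 0.002 -0.003  0.001] deg 0.3 mm 182.0 tcp [0.45  0.217 0.36 ]
```

Request:
servo_tool(increments="0.01 0.25 -0.01 0 0 0 0.8;0.02 0.5 -0.02 0 0 0 0.8;0.02 0.75 -0.03 0 0 0 0.8;0.023 1 -0.036 0.002 -0.003 0 0.8;0.023 1 -0.036 0.002 -0.003 0 0.8")

```text
time_s: 11.8
ee_pos: [0.4501, 0.1874, 0.3601]
tcp_rot: [0.496, 0.834, 0.208, 0.124]
force: [0.4, -0.5, -0.7]
grip_width: 0.0395
grip_force: 30.0
```

Request:
servo_tool(increments="0 0.1 0 0 0 0 0.8;0 0.21 0 0 0 0 0.8;0 0.21 0 0 0 0 0.8;0 0.21 0 0 0 0 0.8")

```text
time_s: 12.2
ee_pos: [0.4503, 0.2158, 0.3605]
tcp_rot: [0.496, 0.834, 0.208, 0.125]
force: [-0.9, -0.3, -1.6]
grip_width: 0.04
grip_force: 30.0
```

Run:
```python
from h import *; from cell import manip
ob=manip.get_obs(); show(ob); print(ob['grip_force'],ob['force'])
go(ob,cw((0,-5,55)),Rc('x'),0)
go(ob,cw((0,-5,33.5)),Rc('x'),0)
fs={n:manip.grab_frame(n) for n in('top','scene')}
a=cv2.resize(fs['top']['img'][130:230,115:215,::-1],(400,400),interpolation=cv2.INTER_CUBIC)
b=cv2.resize(fs['scene']['img'][150:250,270:370,::-1],(400,400),interpolation=cv2.INTER_CUBIC)
cv2.imwrite('pics/s4.png',np.hstack([a,b]))
```

```text
t 12.2 grip world [0.5249 0.2558 0.2016] cradle mm [-1.000e-01 -7.100e+00  1.208e+02] tool in cradle [[0.003, 1.0, 0.001], [1.0, -0.003, -0.003], [-0.003, 0.001, -1.0]] F_c [-1.6  0.2 -1. ] w 0.03996403759306593 j [ 0.36  0.17  1.81  0.1   0.68 -0.19]
29.997383058071136 [-0.8658583  -0.28195126 -1.64748334]
flip 0 shift [ 0.177  0.108 -0.386] turn [0.001 0.001 0.002] deg 0.2 mm 66.0 tcp [0.477 0.232 0.302]
flip 0 shift [ 0.236  0.14  -0.513] turn [0.001 0.001 0.002] deg 0.2 mm 87.0 tcp [0.486 0.237 0.284]
```

View pics/s4.png

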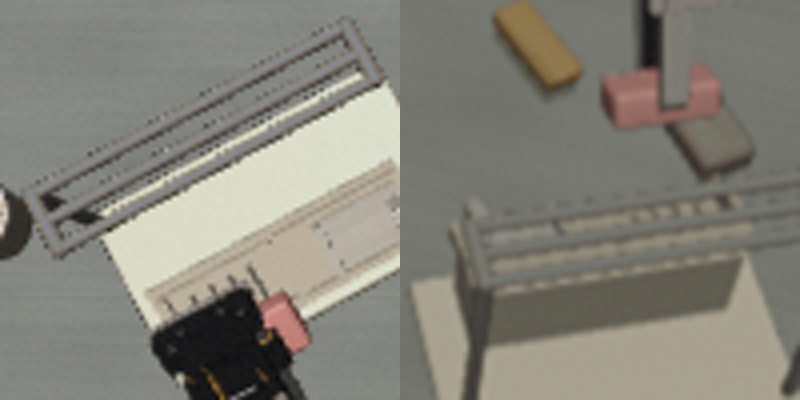

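The bar sits level in the fingers and is gripped at its middle: finger at (675,60), bar from 602 to 720 with its end face showing at the left. The pocket is clear. I go down to just above the floor.

Request:
servo_tool(increments="0.09 0.054 -0.193 0 0 0 0.8;0.177 0.108 -0.386 0 0 0 0.8;0.21 0.125 -0.45 0 0 0 0.8;0.23 0.136 -0.5 0.001 0.001 0.002 0.8;0.23 0.136 -0.5 0.001 0.001 0.002 0.8;0.23 0.136 -0.5 0.001 0.001 0.002 0.8")

```text
time_s: 12.9
ee_pos: [0.4845, 0.237, 0.287]
tcp_rot: [0.494, 0.835, 0.209, 0.124]
force: [-1.9, -0.4, -2.5]
grip_width: 0.0397
grip_force: 30.0
```

Run:
```python
from h import *; from cell import manip
ob=manip.get_obs(); show(ob); print(ob['grip_force'],ob['force'])
go(ob,cw((0,-5,31.5)),Rc('x'),0)
```

```text
t 12.9 grip world [0.559  0.2778 0.1283] cradle mm [ 1.2 -4.2 37. ] tool in cradle [[-0.001, 1.0, 0.003], [1.0, 0.001, 0.0], [0.0, 0.003, -1.0]] F_c [-2.8  0.5 -1.3] w 0.03973339185785136 j [ 0.38  0.35  1.77  0.11  0.53 -0.2 ]
29.99838799238205 [-1.8684907  -0.43860222 -2.48694426]
flip 0 shift [ 0.014  0.002 -0.035] turn [-0.001  0.001 -0.001] deg 0.2 mm 6.0 tcp [0.487 0.237 0.282]
```

Request:
servo_tool(increments="0.002 -0.001 -0.012 0 0 0 0.8;0.004 0 -0.022 0 0 0 0.8;0.006 0.001 -0.029 0 0 0 0.8;0.006 0.001 -0.029 0 0 0 0.8;0.006 0.001 -0.029 0 0 0 0.8")

```text
time_s: 13.4
ee_pos: [0.4853, 0.2373, 0.2827]
tcp_rot: [0.494, 0.835, 0.209, 0.124]
force: [-10.7, -5.5, 10.3]
grip_width: 0.0398
grip_force: 30.0
```

Run:
```python
from h import *; from cell import manip
ob=manip.get_obs(); show(ob); print(ob['grip_force'],ob['force'])
```

```text
t 13.4 grip world [0.5597 0.2781 0.1239] cradle mm [-0.1 -4.3 32.8] tool in cradle [[-0.002, 1.0, 0.002], [1.0, 0.002, 0.001], [0.001, 0.002, -1.0]] F_c [-5.8  0.3 14.8] w 0.03979046799631831 j [ 0.38  0.36  1.78  0.11  0.52 -0.21]
30.00762015581131 [-10.72977812  -5.54582374  10.34988394]
```

The bar is on the floor (15 N along the cradle's normal, grip 32.8 mm above it). I let go slowly and back away.

Request:
servo_tool(increments="0 0 0 0 0 0 0.5;0 0 0 0 0 0 0.4;0 0 0 0 0 0 0.4;0 0 0 0 0 0 0.4;0 0 0 0 0 0 0.4;0 0 0 0 0 0 0.4;-0.06 -0.03 0.12 0 0 0 0.35;-0.12 -0.066 0.26 0 0 0 0.35;-0.24 -0.13 0.51 0 0 0 0.35;-0.3 -0.165 0.65 0 0 0 0.35;-0.3 -0.165 0.65 0 0 0 0.35")

```text
time_s: 14.5
ee_pos: [0.44, 0.2124, 0.3821]
tcp_rot: [0.494, 0.834, 0.211, 0.125]
force: [-0.5, -0.1, -0.6]
grip_width: 0.0611
grip_force: 0.0
```

Run:
```python
from h import *; from cell import manip
ob=manip.get_obs(); show(ob); print(ob['grip_force'],ob['force'])
go(ob,cw((0,-144,110)),Rc('y')); 
f=manip.grab_frame('top')
a=cv2.resize(f['img'][150:225,130:230,::-1],(800,600),interpolation=cv2.INTER_CUBIC)
def cr(P): return tuple(int(v) for v in np.round((proj(f,cw(P))[0]-(130,150)+.5)*8-.5))
for P in((-20,-43.3,28),(20,-43.3,28),(20,34.7,28),(-20,34.7,28)): cv2.circle(a,cr(P),3,(255,0,0),-1)
cv2.imwrite('pics/s5.png',a)
```

```text
t 14.5 grip world [0.5151 0.2534 0.2238] cradle mm [  1.7  -4.5 144.9] tool in cradle [[-0.002, 1.0, 0.007], [1.0, 0.002, 0.0], [0.0, 0.007, -1.0]] F_c [-0.6  0.2 -0.3] w 0.06109724754047384 j [ 0.37  0.12  1.82  0.1   0.72 -0.19]
0.0 [-0.46484888 -0.05323834 -0.56397192]
flip 0 shift [ 0.539 -0.765 -0.207] turn [-0.416 -0.223  0.88 ] deg 89.9 mm 144.0 tcp [0.521 0.098 0.351]
flip 1 shift [ 0.539 -0.765 -0.207] turn [ 0.413  0.23  -0.882] deg 90.1 mm 144.0 tcp [0.521 0.098 0.351]
```

View pics/s5.png

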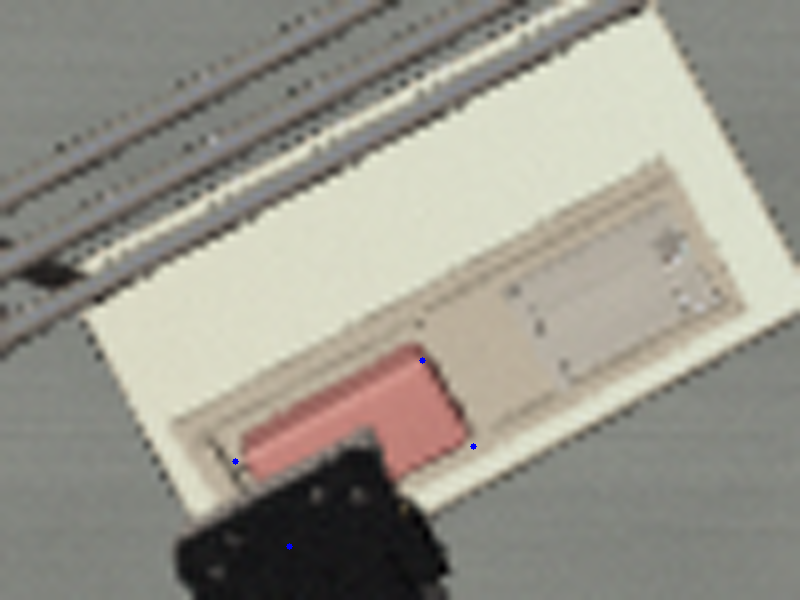

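The bar lies straight in the pocket with its corners on the predicted points (422,360) and (473,446). The slide is still open, cheek at about (540,325). Now I go back to the tab.

Request:
servo_tool(increments="0.05 -0.07 0 0.037 0.021 -0.08 0.5;0.1 -0.14 0 0.075 0.042 -0.16 0.5;0.15 -0.22 0 0.112 0.063 -0.24 0.5;0.2 -0.29 0 0.15 0.084 -0.32 0.5;0.26 -0.36 0 0.187 0.105 -0.4 0.5;0.31 -0.44 -0.05 0.225 0.126 -0.48 0.5;0.36 -0.51 -0.05 0.262 0.147 -0.56 0.5;0.4 -0.58 -0.1 0.3 0.168 -0.64 0.5;0.46 -0.65 -0.15 0.337 0.189 -0.72 0.5;0.5 -0.72 -0.2 0.375 0.21 -0.8 0.5;0.539 -0.765 -0.207 0.413 0.23 -0.882 0.5;0.539 -0.765 -0.207 0.413 0.23 -0.882 0.5")

```text
time_s: 15.75
ee_pos: [0.5219, 0.0973, 0.346]
tcp_rot: [0.941, 0.239, 0.232, -0.063]
force: [0.3, 0.5, 0.6]
grip_width: 0.0466
grip_force: 0.0
```

Run:
```python
from h import *; from cell import manip
ob=manip.get_obs(); show(ob); print(ob['grip_force'],ob['force'])
go(ob,cw((0,-144.5,31)),Rc('y'),1)
```

```text
t 15.75 grip world [0.5952 0.1386 0.1869] cradle mm [  -2.1 -143.7  105.2] tool in cradle [[1.0, -0.004, -0.003], [-0.004, -1.0, 0.006], [-0.003, -0.006, -1.0]] F_c [0.7 0.3 0.3] w 0.046572741463232085 j [0.09 0.26 1.74 0.3  0.72 0.98]
0.0 [0.28060228 0.49582866 0.62898344]
flip 1 shift [ 0.211  0.118 -0.431] turn [-0.003 -0.004  0.   ] deg 0.4 mm 74.0 tcp [0.554 0.115 0.281]
```

Request:
servo_tool(increments="0.1 0.06 -0.21 0 0 0 0.5;0.17 0.095 -0.35 -0.003 -0.004 0 0.5;0.211 0.118 -0.431 -0.003 -0.004 0 0.5;0.211 0.118 -0.431 -0.003 -0.004 0 0.5;0.211 0.118 -0.431 -0.003 -0.004 0 0.5;0.211 0.118 -0.431 -0.003 -0.004 0 0.9;0.211 0.118 -0.431 -0.003 -0.004 0 0.9;0.211 0.118 -0.431 -0.003 -0.004 0 0.9;0.211 0.118 -0.431 -0.003 -0.004 0 0.9;0.211 0.118 -0.431 -0.003 -0.004 0 0.9;0.211 0.118 -0.431 -0.003 -0.004 0 0.9")

```text
time_s: 16.85
ee_pos: [0.5529, 0.1156, 0.2836]
tcp_rot: [0.939, 0.241, 0.236, -0.06]
force: [-0.8, -0.9, 2.6]
grip_width: 0.0119
grip_force: 30.0
```

Run:
```python
from h import *; from cell import manip
ob=manip.get_obs(); show(ob); print(ob['grip_force'],ob['force'])
```

```text
t 16.85 grip world [0.6276 0.1562 0.125 ] cradle mm [   1.5 -143.8   33.2] tool in cradle [[1.0, 0.004, 0.004], [0.004, -1.0, -0.001], [0.004, 0.001, -1.0]] F_c [ 0.2 -0.4  2.8] w 0.011909193476650733 j [0.12 0.41 1.7  0.32 0.59 0.96]
30.000705420970917 [-0.7705108  -0.90572792  2.6053114 ]
```

Request:
servo_tool(increments="-0.016 0.029 0 0 0 0 0.9;-0.032 0.059 0 0 0 0 0.9;-0.048 0.088 0 0 0 0 0.9;-0.064 0.117 0 0 0 0 0.9;-0.08 0.147 0 0 0 0 0.9;-0.09 0.165 0 0 0 0 0.9;-0.1 0.183 0 0 0 0 0.9;-0.11 0.2 0 0 0 0 0.9;-0.118 0.216 0 0 0 0 0.9;-0.118 0.216 0 0 0 0 0.9;-0.118 0.216 0 0 0 0 0.9")

```text
time_s: 17.95
ee_pos: [0.535, 0.1484, 0.2836]
tcp_rot: [0.939, 0.242, 0.236, -0.06]
force: [-3.6, -0.3, 7.3]
grip_width: 0.0116
grip_force: 30.0
```

Run:
```python
from h import *; from cell import manip
ob=manip.get_obs(); show(ob); print(ob['grip_force'],ob['force'])
```

```text
t 17.95 grip world [0.6097 0.1892 0.1249] cradle mm [   1.4 -106.3   33.1] tool in cradle [[1.0, 0.004, 0.003], [0.004, -1.0, -0.0], [0.003, 0.0, -1.0]] F_c [0.5 1.4 8. ] w 0.011642208564523075 j [0.19 0.39 1.73 0.27 0.57 1.06]
30.00345468521118 [-3.6180259  -0.33425237  7.25991776]
```

Slide at about 2 mm open. I push the last few millimetres against the stop.

Request:
servo_tool(increments="-0.003 0.006 0 0 0 0 0.9;-0.006 0.012 0 0 0 0 0.9;-0.01 0.018 0 0 0 0 0.9;-0.012 0.022 0 0 0 0 0.9;-0.012 0.022 0 0 0 0 0.9;-0.012 0.022 0 0 0 0 0.9")

```text
time_s: 18.55
ee_pos: [0.5336, 0.1509, 0.2836]
tcp_rot: [0.939, 0.241, 0.237, -0.059]
force: [-0.2, -9.5, 4.7]
grip_width: 0.0125
grip_force: 30.0
```

Run:
```python
from h import *; from cell import manip
ob=manip.get_obs(); show(ob); print(ob['grip_force'],ob['force'])
```

```text
t 18.55 grip world [0.6085 0.1914 0.125 ] cradle mm [   1.5 -103.7   33.2] tool in cradle [[1.0, 0.004, 0.004], [0.004, -1.0, -0.002], [0.004, 0.002, -1.0]] F_c [-1.9 -8.3  6.4] w 0.012474536159258007 j [0.19 0.39 1.73 0.27 0.57 1.07]
30.007984042167664 [-0.16906671 -9.52479277  4.7280031 ]
```

Total travel between the stops is 40.5 mm and the force is now 8 N, so the slide is home. I let go, back off and check.

Request:
servo_tool(increments="0 0 0 0 0 0 0.6;0 0 0 0 0 0 0.5;0 0 0 0 0 0 0.5;0 0 0 0 0 0 0.5;0 0 0 0 0 0 0.5;-0.12 -0.066 0.26 0 0 0 0.5;-0.24 -0.13 0.51 0 0 0 0.5;-0.35 -0.19 0.75 0 0 0 0.5;-0.47 -0.4 1 0 0 0 0.5;-0.47 -0.7 1 0 0 0 0.5;-0.47 -1 1 0 0 0 0.5;-0.47 -1 1 0 0 0 0.5")

```text
time_s: 19.75
ee_pos: [0.4626, -0.0024, 0.4338]
tcp_rot: [0.94, 0.239, 0.237, -0.059]
force: [0.4, 1.0, -0.8]
grip_width: 0.0469
grip_force: 0.0
```

Run:
```python
from h import *; from cell import manip
ob=manip.get_obs(); show(ob)
f=manip.grab_frame('top')
for b in bars(f): print(*b)
a=cv2.resize(f['img'][150:225,130:230,::-1],(800,600),interpolation=cv2.INTER_CUBIC)
def cr(P): return tuple(int(v) for v in np.round((proj(f,cw(P))[0]-(130,150)+.5)*8-.5))
for P in((-20,-39,28),(20,-39,28),(20,39,28),(-20,39,28)): cv2.circle(a,cr(P),3,(255,0,0),-1)
for P in((0,-98.5,36),(0,-110.5,36)): cv2.circle(a,cr(P),3,(0,255,0),-1)
cv2.imwrite('pics/s6.png',a)
```

```text
t 19.75 grip world [0.5377 0.0378 0.2752] cradle mm [ -47.8 -204.6  229.5] tool in cradle [[1.0, -0.0, 0.004], [0.0, -1.0, -0.004], [0.004, 0.004, -1.0]] F_c [ 0.3  0.7 -1.1] w 0.04693596067107379 j [-0.13  0.02  1.8   0.35  0.94  0.79]
[385.  215.1] [ 538.7 -381.9   77.9   53.9   66.7]
[172.6 205.4] [568.8 300.5  84.7  47.7 120.7]
[304.3 179.5] [ 652.9 -124.4   65.3   39.6  179.5]
```

View pics/s6.png

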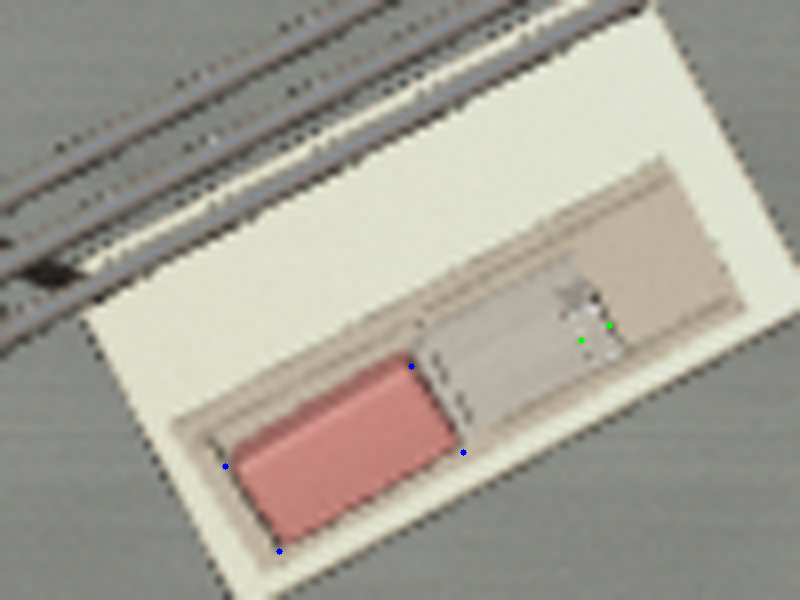

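The bar (corners near (411,362), (461,445), (285,543) and (232,460)) lies flat between the fixed cheek and the slide's cheek. The tab is on the points predicted for opening 0, and the arm is clear. I hand in.

```bash
python3 -c "
from cell import manip
print(manip.close_job())"
```

```text
the job is handed in; nothing more can be done
None
```

The 78 x 40 mm bar lies flat in the cradle and the slide is pushed home against its stop with the gripper clear; I handed the job in at about 20 s, and the hand-in call did not report a verdict.

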